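# Hang the ear defenders on their rails after sieving

### The arm

A 7-joint arm with a two-finger parallel gripper is mounted at the origin on a cart in front of the work surface, level with it; the furniture and walls round the work are solid. World frame = base frame: x ahead of the robot, y to its left, z up, the work surface at z = 0. Lengths are in m, angles in degrees, forces in N, time in s.
With the tool pointing down it reaches from about 0.35 to 0.9 m from the base axis. Payload 8.1 kg.
Tool frame: the origin (TCP) lies midway between the tips of the shut fingers; the grasp point (between the pads) lies 19 mm behind it; z points along the fingers, y is the direction in which the jaws open and shut (so a half turn about z gives the same grasp; the last joint's range is limited). The gripper opens to 92 mm and grips with 3 to 60 N. Pads are 19 mm wide; open, the fingers measure 130 mm over their backs; the gripper's body (75 mm by 190 mm) begins 47 mm behind the grasp point.
Start: joints at [-81.394, 24.895, 1.432, 90.138, -0.665, 64.973, -4.303], TCP at [0.156, 0.605, 0.227] pointing down, gripper open.
Joint ranges: [-149.89, 149.89], [-25.12, 119.58], [-72.63, 75.52], [4.76, 147.25], [-75.54, 255.54], [6.69, 114.76], [-157.13, 157.13]. Speed limits (degrees/s): [127.2, 127.2, 172.46, 172.46, 180, 180, 180].

### API

Orientations are given as [roll, pitch, yaw] about the fixed x, y, z axes, in that order (R = Rz(yaw) Ry(pitch) Rx(roll)).
In Python, from rig import robot gives the robot as it stands.
- The arm moves only by the tool apply_moves, never from a script. Its arguments are lists of equal length, an entry for each row: "jaw": the opening, from 0 (shut) to 1 (fully open); "linear": the shift along the world's x, y, z in m, a list of three; "spin": the turn about the world's z in degrees. In form: {"jaw": [jaw, ...], "linear": [[tx, ty, tz], ...], "spin": [spin, ...]}. A call has 1 to 12 rows; each row shifts and turns the commanded pose from where the row before left it; what a row does not reach is not made up. A row lasts 1/8 s, in which the tool goes at most 62.5 mm and 10.7 degrees, less where a joint would pass 70% of its speed; a pose out of reach is approached as far as the arm can. A call is refused whole if a number of a shift passes 0.0625 or a number of a turn 10.7, either way. A call with a gripper value outside its range is refused whole. The fingers move at their own pace and stop on an object; "force" is the grip in N (left out, the last holds). Time passes only in rows, so rows that do not move let the fingers close. It gives the time, the measured TCP pose, the force and the opening at its end, in the units of the state.
- robot.read_state(): the state, without advancing time (a new reading comes with each control period).
- robot.snapshot(name): name is "scene" or "side" or "wrist"; returns a dict with "img" (480x640x3 uint8, red, green, blue), "camera_matrix" (3x3 intrinsics, pixels), "k1" (the pictures are not rectified: a ray, as slopes to the right and down, at radius r is drawn at 1 + k1 r^2 times it, then the intrinsics apply), "eye" and "orientation" of the camera in the world. Camera axes: x right, y down, z forward; pixel columns grow to the right and rows downward; lengths in m; the calibration is good to about 2 mm. A picture is of the moment at which its call begins. There is no depth.
- robot.finish_job(): hands the job in, once; it reports no verdict.
The state is a dict: "clock": time; "joint_positions": joint angles; "joint_vel": joint speeds; "effort": joint torques, N m; "eef_pos": TCP position; "tcp_rot": TCP orientation; "contact_force": force on the tool from outside, world axes, zero at the start; "ft_torque": the same for the moment, N m; "finger_gap": finger opening in m.
Only numpy, scipy, OpenCV 4.12 (cv2) and the standard library are available. Lean on these libraries where they do the work, as an engineer would, in place of code of your own. Each camera call takes 0.05 s, during which the arm holds its last target. There are 200 camera calls.

### The job

The sieving is over: hang every set of ear defenders over the bar of its stand, the large sets on the taller rail and the small sets on the lower rail, astride the bar with one cup on each side and clear of the worktop. Any number may be standing on the bench, and a set may already be hanging; if it hangs on the wrong rail, move it, and if it is on the right one it stays on that rail. Leave the other things on the bench where they are.

Things in the scene. Friction and masses are not known exactly. Their poses are not given: they have to be found in the camera images.
- large_1_grip (a point): Large ear defenders, 146 mm tall, 132 mm across (x), cups 60 mm wide (y), 76 mm clear between cups, 0.22 kg. Point: centre of the grip block on the crown (40x20x30 mm; pinch along y); block top 15 mm above, crown underside (a shallow notch, rests on a bar along y) 16 mm below, cup bottoms 131 mm below. z up. Stands on the worktop at first; may be absent.
- large_2_grip (a point): Large ear defenders, 146 mm tall, 132 mm across (x), cups 60 mm wide (y), 76 mm clear between cups, 0.22 kg. Point: centre of the grip block on the crown (40x20x30 mm; pinch along y); block top 15 mm above, crown underside (a shallow notch, rests on a bar along y) 16 mm below, cup bottoms 131 mm below. z up. Stands on the worktop at first; may be absent.
- large_3_grip (a point): Large ear defenders, 146 mm tall, 132 mm across (x), cups 60 mm wide (y), 76 mm clear between cups, 0.22 kg. Point: centre of the grip block on the crown (40x20x30 mm; pinch along y); block top 15 mm above, crown underside (a shallow notch, rests on a bar along y) 16 mm below, cup bottoms 131 mm below. z up. Stands on the worktop at first; may be absent.
- small_1_grip (a point): Small ear defenders, 109 mm tall, 122 mm across (x), cups 48 mm wide (y), 66 mm clear between cups, 0.16 kg. Point: centre of the grip block on the crown (40x20x30 mm; pinch along y); block top 15 mm above, crown underside (a shallow notch, rests on a bar along y) 16 mm below, cup bottoms 94 mm below. z up. Stands on the worktop at first; may be absent.
- small_2_grip (a point): Small ear defenders, 109 mm tall, 122 mm across (x), cups 48 mm wide (y), 66 mm clear between cups, 0.16 kg. Point: centre of the grip block on the crown (40x20x30 mm; pinch along y); block top 15 mm above, crown underside (a shallow notch, rests on a bar along y) 16 mm below, cup bottoms 94 mm below. z up. Stands on the worktop at first; may be absent.
- small_3_grip (a point): Small ear defenders, 109 mm tall, 122 mm across (x), cups 48 mm wide (y), 66 mm clear between cups, 0.16 kg. Point: centre of the grip block on the crown (40x20x30 mm; pinch along y); block top 15 mm above, crown underside (a shallow notch, rests on a bar along y) 16 mm below, cup bottoms 94 mm below. z up. May be absent; else it hangs at first on the tall rail.
- small_4_grip (a point): Small ear defenders, 109 mm tall, 122 mm across (x), cups 48 mm wide (y), 66 mm clear between cups, 0.16 kg. Point: centre of the grip block on the crown (40x20x30 mm; pinch along y); block top 15 mm above, crown underside (a shallow notch, rests on a bar along y) 16 mm below, cup bottoms 94 mm below. z up. May be absent; else it hangs at first on the low rail.
- tall_rail_mid (a point): Taller of the two fixed hanging stands: a steel bar 12 mm in diameter along the point's y axis, 260 mm clear between two 16 mm square posts that rise 17 mm above the bar. The point lies on the top of the bar, half-way along, 150 mm above the worktop; x is level and across the bar, z up. Feet 150 mm long (along x), 10 mm high, under the posts only.
- low_rail_mid (a point): Lower of the two fixed hanging stands: a steel bar 12 mm in diameter along the point's y axis, 260 mm clear between two 16 mm square posts that rise 17 mm above the bar. The point lies on the top of the bar, half-way along, 100 mm above the worktop; x is level and across the bar, z up. Feet 150 mm long (along x), 10 mm high, under the posts only.
- sample_jar_1: Sample jar with blue cap, 64 mm across, 85 mm tall, left of the stands; loose bystander, to be left where it is. Origin at the centre of its underside.
- sample_jar_2: Sample jar with black cap, 56 mm across, 70 mm tall, right of the stands; loose bystander, to be left where it is. Origin at the centre of its underside.

How it is judged (in metres and radians):
At the end, for the whole second after the job is handed in: Every large set present hangs on the tall rail's bar and every small set present on the low rail's: crown resting on the bar (grip point 6 to 26 mm above the bar's top, within 20 mm of the bar sideways, between the posts), tilted less than 0.25 rad, at rest, borne by the bar (x of large_1_grip in the frame of tall_rail_mid between -0.02 and 0.02 m and y of large_1_grip in the frame of tall_rail_mid between -0.13 and 0.13 m and z of large_1_grip in the frame of tall_rail_mid between 0.006 and 0.026 m and angle between each of large_1_grip, large_2_grip, large_3_grip, small_1_grip, small_2_grip, small_3_grip, small_4_grip's own z axis and vertical below 0.25 rad and contact force between each of large_1, large_2, large_3 and tall_rail above 0.3 N and linear speed of each of large_1, large_2, large_3, small_1, small_2, small_3, small_4 below 0.03 m/s and x of large_2_grip in the frame of tall_rail_mid between -0.02 and 0.02 m and y of large_2_grip in the frame of tall_rail_mid between -0.13 and 0.13 m and z of large_2_grip in the frame of tall_rail_mid between 0.006 and 0.026 m and x of large_3_grip in the frame of tall_rail_mid between -0.02 and 0.02 m and y of large_3_grip in the frame of tall_rail_mid between -0.13 and 0.13 m and z of large_3_grip in the frame of tall_rail_mid between 0.006 and 0.026 m and x of small_1_grip in the frame of low_rail_mid between -0.02 and 0.02 m and y of small_1_grip in the frame of low_rail_mid between -0.13 and 0.13 m and z of small_1_grip in the frame of low_rail_mid between 0.006 and 0.026 m and contact force between each of small_1, small_2, small_3, small_4 and low_rail above 0.3 N and x of small_2_grip in the frame of low_rail_mid between -0.02 and 0.02 m and y of small_2_grip in the frame of low_rail_mid between -0.13 and 0.13 m and z of small_2_grip in the frame of low_rail_mid between 0.006 and 0.026 m and x of small_3_grip in the frame of low_rail_mid between -0.02 and 0.02 m and y of small_3_grip in the frame of low_rail_mid between -0.13 and 0.13 m and z of small_3_grip in the frame of low_rail_mid between 0.006 and 0.026 m and x of small_4_grip in the frame of low_rail_mid between -0.02 and 0.02 m and y of small_4_grip in the frame of low_rail_mid between -0.13 and 0.13 m and z of small_4_grip in the frame of low_rail_mid between 0.006 and 0.026 m); the robot touches nothing.
It fails at once if the sample_jar_1 is pushed more than 30 mm from its place (distance of sample_jar_1 from where it was at the start of the episode above 0.03 m).
It fails at once if the sample_jar_2 is pushed more than 30 mm from its place (distance of sample_jar_2 from where it was at the start of the episode above 0.03 m).
Of large_1, large_2, large_3, small_1, small_2 only 4 to 5 are there at a start; the rules pass over those that are not, and their reading is None.
Of small_3, small_4 only 1 to 1 are there at a start; the rules pass over those that are not, and their reading is None.
At some moment in a run one of large_1, large_2, large_3, small_1, small_2 may be knocked a few centimetres aside while the robot is not near it.
It also fails if it takes over 210 s, if anything falls off the work surface, if the arm or the gripper's body presses on something with over 40 N, if the wrist force passes 120 N, or if a joint passes its speed limit or range.

## Working session

There is one attempt and no reset: what is moved stays moved. The work goes in short steps, Python scripts to look and compute and a tool call to move; the robot and the scene stay as the last step left them, time stands still between calls to the robot, and variables do not carry over. Pictures are saved under pics/ and viewed, about 12 in all and at most 16, crops included, and the job is handed in when it is done.

Besides the shell and the picture viewer there is one more tool, called as a command line: name --pt "numbers of a row" for each row, then --argument value for the rest. apply_moves: Moves the arm, as the interface text tells. Its arguments: {"type":"object","properties":{"jaw":{"type":"array"},"linear":{"type":"array"},"spin":{"type":"array"},"force":{"type":"number"}},"required":["jaw","linear","spin"]}

```bash
mkdir -p pics
cat > h.py <<'E'
import numpy as np, cv2, pickle
from rig import robot
from scipy.spatial.transform import Rotation as R
def snap(n,f):
    s=robot.snapshot(n); cv2.imwrite(f'pics/{f}.png',s['img'][:,:,::-1]); pickle.dump(s,open(f'pics/{f}.pkl','wb')); return s
def load(f): return pickle.load(open(f'pics/{f}.pkl','rb'))
def rot(s):
    o=np.array(s['orientation'],float)
    if o.shape==(3,3): return o
    return R.from_euler('xyz',o,degrees=True).as_matrix() if o.size==3 else R.from_quat(o).as_matrix()
def ray(s,u,v):
    K=np.array(s['camera_matrix']); d=np.array([(u-K[0,2])/K[0,0],(v-K[1,2])/K[1,1]]); p=d.copy()
    for _ in range(30): p=d/(1+s['k1']*(p@p))
    return np.array(s['eye']),rot(s)@np.array([p[0],p[1],1])
def atz(s,u,v,z):
    e,d=ray(s,u,v); return e+d*(z-e[2])/d[2]
def proj(s,P):
    p=(np.atleast_2d(P)-np.array(s['eye']))@rot(s); q=p[:,:2]/p[:,2:]; q=q*(1+s['k1']*(q**2).sum(1,keepdims=True))
    K=np.array(s['camera_matrix']); return q*[K[0,0],K[1,1]]+K[:2,2]
def tri(*a):
    A=np.zeros((3,3));b=np.zeros(3)
    for s,u,v in a:
        e,d=ray(s,u,v); d=d/np.linalg.norm(d); M=np.eye(3)-np.outer(d,d); A+=M;b+=M@e
    x=np.linalg.solve(A,b); return x,[np.linalg.norm(np.cross(x-ray(*q)[0],ray(*q)[1]/np.linalg.norm(ray(*q)[1]))) for q in a]
E
python3 - <<'E'
from h import *
for n in ('scene','side','wrist'):
    s=snap(n,n+'0'); print(n,s['eye'],s['orientation'],s['camera_matrix'],s['k1'])
print(robot.read_state())
E
```

```text
scene [-0.51453569 -0.52331974  1.2493604 ] [-134.12874517    0.94293717  -64.73928588] [[592.74058814   0.         310.57410963]
 [  0.         592.74058814 238.78155355]
 [  0.           0.           1.        ]] -0.024676065694978277
side [-0.18559983 -0.16916567  1.21879208] [-146.19062293    0.27786689  -76.87457669] [[454.55736935   0.         313.55417499]
 [  0.         454.55736935 233.0767303 ]
 [  0.           0.           1.        ]] -0.10819321946612934
wrist [0.07895146 0.62675467 0.38565229] [1.62833930e+02 6.94292709e-02 7.55162497e+01] [[374.00560782   0.         320.54341452]
 [  0.         374.00560782 237.91671081]
 [  0.           0.           1.        ]] -0.005974799485945713
{'clock': 0.15, 'joint_positions': array([-81.3952951 ,  24.92896026,   1.43030962,  90.17590154,
        -0.66434292,  64.97187114,  -4.30365422]), 'joint_vel': array([-0.06024323, -0.07347069, -0.06365464, -0.20426165,  0.06670855,
       -0.11825225,  0.09051004]), 'effort': array([ 2.52181759e-03, -6.68260145e+01,  9.86198857e-01, -3.14699328e+01,
       -6.04762835e-02,  3.92946904e-02,  1.40969260e-04]), 'eef_pos': array([0.15625785, 0.60476842, 0.22611518]), 'tcp_rot': array([-1.79931859e+02,  6.32433649e-03,  1.65512759e+02]), 'contact_force': array([ 0.13088861, -0.08096456,  0.27283837]), 'ft_torque': array([-0.04745296,  0.04958364,  0.04296911]), 'finger_gap': 0.09153715387678178}
```

View pics/scene0.png

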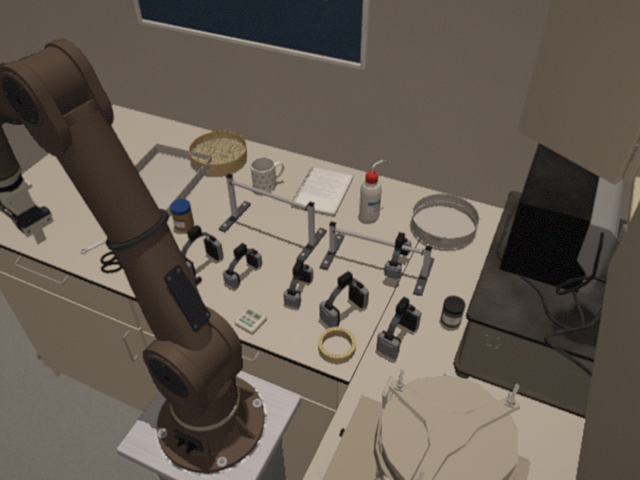

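View pics/side0.png

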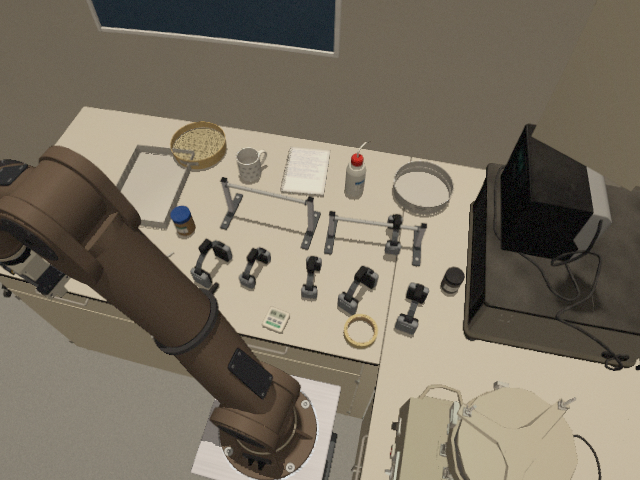

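The side view shows the tall rail at about (222-315, 180-200), the low rail at (330-425, 215-228) with one set hanging at (394,230), and five sets standing at (212,260), (255,265), (312,275), (358,288) and (412,305). The jars are at (183,220) and (453,280).

Run:
```python
from h import *
a=cv2.imread('pics/side0.png')[165:340,165:465]; cv2.imwrite('pics/sc.png',cv2.resize(a,None,fx=2.66,fy=2.66,interpolation=cv2.INTER_CUBIC))
a=cv2.imread('pics/scene0.png')[160:370,170:470]; cv2.imwrite('pics/cc.png',cv2.resize(a,None,fx=2.66,fy=2.66,interpolation=cv2.INTER_CUBIC))
```

```text
(no output)
```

View pics/sc.png

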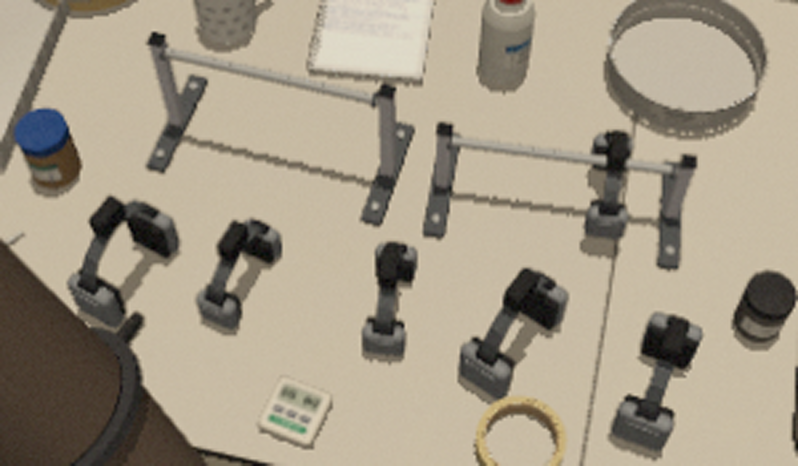

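View pics/cc.png

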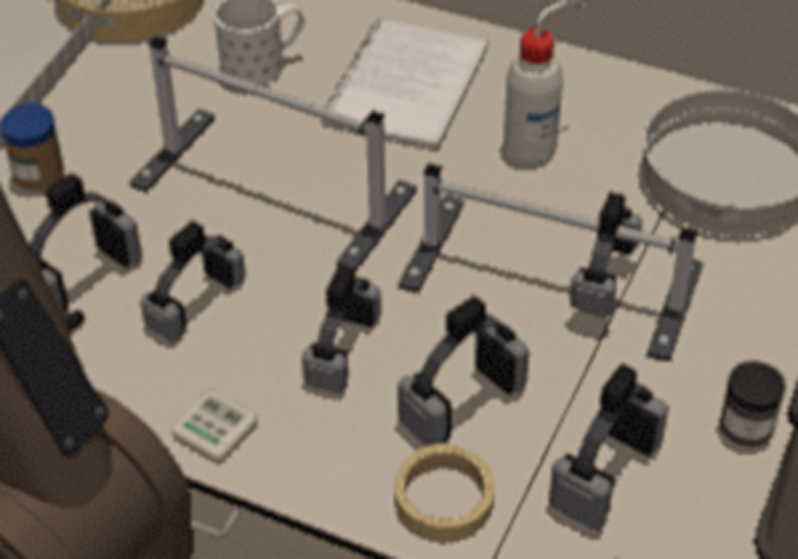

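Left to right the standing sets are A large, B small, C small, D large and E large. A small set already hangs on the low rail, which is right. I'll turn these pixels into positions.

Run:
```python
from h import *
S=load('side0');C=load('scene0')
fs=lambda p:(p[0]/2.66+165,p[1]/2.66+165); fc=lambda p:(p[0]/2.66+170,p[1]/2.66+160)
np.set_printoptions(precision=3,suppress=True)
pts=dict(A=((108,217),(67,193),.131),B=((233,238),(186,242),.094),C=((393,258),(343,286),.094),D=((523,289),(466,318),.131),E=((664,335),(619,390),.131),S4=((611,149),(614,210),.116),
TL=((156,40),(157,43),.167),TR=((385,92),(373,119),.167),LL=((444,131),(432,172),.117),LR=((687,161),(688,237),.117),J1=((43,130),(28,125),.085),J2=((768,295),(755,387),.07))
for k,(a,b,z) in pts.items():
    print(k,tri((S,*fs(a)),(C,*fc(b))),atz(S,*fs(a),z),atz(C,*fc(b),z))
cups=dict(A=((98,298),(152,228),.035),B=((220,305),(262,240),.03),C=((384,333),(401,263),.03),D=((487,368),(544,300),.035),E=((643,423),(672,340),.035))
for k,(a,b,z) in cups.items():
    p,q=atz(S,*fs(a),z),atz(S,*fs(b),z); d=q-p; print(k,p,q,(p+q)/2,np.linalg.norm(d),'xdir yaw',np.degrees(np.arctan2(d[1],d[0])))
```

```text
A (array([0.413, 0.29 , 0.127]), [np.float64(0.0026355029765470113), np.float64(0.0026355029765469063)]) [0.409 0.29  0.131] [0.412 0.286 0.131]
B (array([0.441, 0.166, 0.082]), [np.float64(0.00011412565721108294), np.float64(0.0001141256572111442)]) [0.435 0.162 0.094] [0.431 0.159 0.094]
C (array([ 0.457, -0.01 ,  0.078]), [np.float64(0.001464758833833092), np.float64(0.0014647588338331419)]) [ 0.449 -0.013  0.094] [ 0.442 -0.016  0.094]
D (array([ 0.424, -0.156,  0.128]), [np.float64(0.00040565374543462745), np.float64(0.0004056537454345859)]) [ 0.423 -0.156  0.131] [ 0.423 -0.158  0.131]
E (array([ 0.424, -0.31 ,  0.096]), [np.float64(0.003385463198288072), np.float64(0.003385463198288133)]) [ 0.402 -0.304  0.131] [ 0.399 -0.318  0.131]
S4 (array([ 0.647, -0.226,  0.098]), [np.float64(0.005390160845543722), np.float64(0.005390160845543747)]) [ 0.629 -0.222  0.116] [ 0.635 -0.233  0.116]
TL (array([0.635, 0.309, 0.159]), [np.float64(0.0018184835875007727), np.float64(0.001818483587500729)]) [0.627 0.307 0.167] [0.628 0.302 0.167]
TR (array([0.623, 0.036, 0.153]), [np.float64(0.001
[... 581 characters left out ...]
]), [np.float64(0.0014258153991013572), np.float64(0.0014258153991013483)]) [ 0.508 -0.417  0.07 ] [ 0.506 -0.425  0.07 ]
A [0.358 0.304 0.035] [0.459 0.275 0.035] [0.408 0.29  0.035] 0.10484045911719522 xdir yaw -15.889231981761139
B [0.383 0.169 0.03 ] [0.475 0.148 0.03 ] [0.429 0.159 0.03 ] 0.09404754510426706 xdir yaw -13.27531408053568
C [ 0.391 -0.016  0.03 ] [ 0.481 -0.015  0.03 ] [ 0.436 -0.015  0.03 ] 0.09016269778686183 xdir yaw 1.0806734846416703
D [ 0.373 -0.134  0.035] [ 0.468 -0.18   0.035] [ 0.42  -0.157  0.035] 0.10566573151664325 xdir yaw -25.903194404080438
E [ 0.347 -0.305  0.035] [ 0.45  -0.325  0.035] [ 0.398 -0.315  0.035] 0.1050319601967085 xdir yaw -10.592406616885913
```

Tall rail: mid about (0.619, 0.168), yaw about -3.3°. Low rail: mid about (0.620, -0.174), yaw about +4.2°. I'll move above set A.

apply_moves --jaw '[1, 1, 1, 1, 1, 1, 1, 1, 1, 1, 1, 1]' --pt "0 0 0.04" --pt "0.0 0 0.03" --pt "0.025 -0.032 0" --pt "0.025 -0.032 0" --pt "0.025 -0.032 0" --pt "0.025 -0.032 0" --pt "0.025 -0.032 0" --pt "0.025 -0.032 0" --pt "0.025 -0.032 0" --pt "0.025 -0.032 0" --pt "0.025 -0.032 0" --pt "0.025 -0.028 0" --spin '[0, 0, 0, 0, 0, 0, 0, 0, 0, 0, 0, 0]' --force 25

```text
clock: 1.65
eef_pos: [0.4069, 0.2877, 0.2967]
tcp_rot: [-180.0, -0.0, 165.5]
contact_force: [0.8, -0.0, 0.3]
finger_gap: 0.0922
```

```bash
cat > look.py <<'E'
import sys
from h import *
f=sys.argv[1]; zt=float(sys.argv[2])
s=snap('wrist',f)
st=robot.read_state(); print(st['clock'],st['eef_pos'].round(4),st['tcp_rot'].round(1),st['contact_force'].round(1),s['eye'].round(3))
im=s['img'][:,:,::-1].copy()
for a in range(40,640,40):
    cv2.line(im,(a,0),(a,5),(0,0,255),1)
cv2.imwrite(f'pics/{f}.png',im)
E
python3 look.py wA 0.146
```

```text
1.7 [0.4106 0.2832 0.2968] [-1.799e+02  1.000e-01  1.652e+02] [ 1.8 -4.2  0.3] [0.33  0.31  0.456]
```

View pics/wA.png

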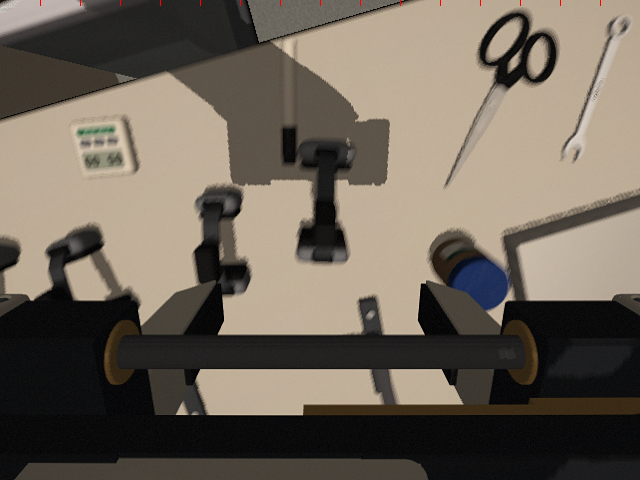

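The picture shows set A at (323,200), its near cup at (327,153) and the block near (322,235). Next I'll project what I expect and compare.

Run:
```python
from h import *
np.set_printoptions(precision=3,suppress=True)
s=load('wA')
print('tcp',proj(s,[[0.4069,0.2877,0.2967],[.41,.29,.146],[.459,.275,.035],[.358,.304,.035]]))
for p in [(323,238),(327,153),(322,250)]: print(p,atz(s,*p,.146),atz(s,*p,.05))
im=cv2.imread('pics/wA.png')[120:310,180:420]; cv2.imwrite('pics/wAc.png',cv2.resize(im,None,fx=3,fy=3,interpolation=cv2.INTER_CUBIC))
```

```text
tcp [[316.565 300.816]
 [321.846 223.363]
 [319.579 241.043]
 [322.034 149.992]]
(323, 238) [0.423 0.288 0.146] [0.452 0.281 0.05 ]
(327, 153) [0.354 0.309 0.146] [0.361 0.309 0.05 ]
(322, 250) [0.433 0.284 0.146] [0.466 0.276 0.05 ]
```

View pics/wAc.png

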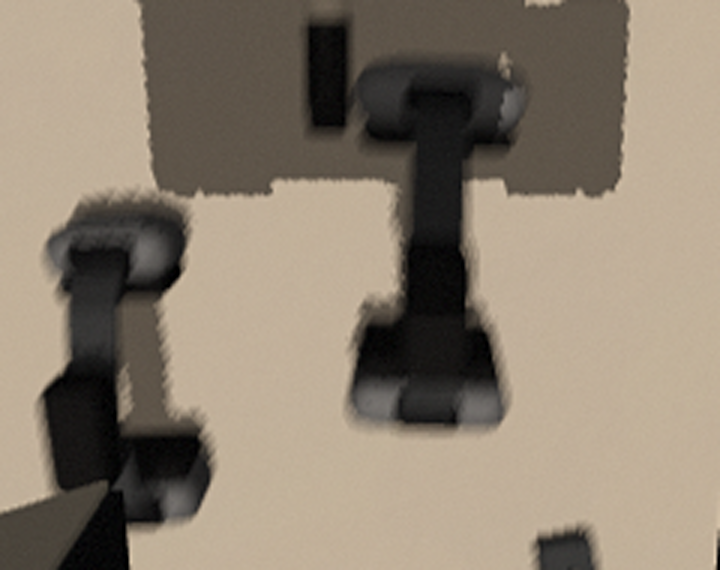

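The block on A centres at about (0.411, 0.292), which agrees with the first estimate to a few mm. Next I lower, grip and lift.

apply_moves --jaw '[1, 1, 1, 1, 1, 1, 1, 0, 0, 0, 0, 0]' --pt "0.005 0.003 -0.03" --pt "0 0 -0.03" --pt "0 0 -0.03" --pt "0 0 -0.03" --pt "0 0 -0.03" --pt "0 0 -0.015" --pt "0 0 -0.012" --pt "0 0 0" --pt "0 0 0" --pt "0 0 0" --pt "0 0 0" --pt "0 0 0" --spin '[-1, 0, 0, 0, 0, 0, 0, 0, 0, 0, 0, 0]' --force 30

```text
clock: 3.2
eef_pos: [0.4114, 0.2923, 0.12]
tcp_rot: [180.0, 0.0, 164.5]
contact_force: [-0.1, 0.4, -0.7]
finger_gap: 0.0462
```

apply_moves --jaw '[0, 0, 0, 0, 0, 0, 0, 0, 0, 0, 0, 0]' --pt "0 0 0" --pt "0 0 0" --pt "0 0 0" --pt "0 0 0" --pt "0 0 0.01" --pt "0 0 0.03" --pt "0 0 0.04" --pt "0 0 0.04" --pt "0 0 0.04" --pt "0 0 0.03" --pt "0 0 0.02" --pt "0 0 0" --spin '[0, 0, 0, 0, 0, 0, 0, 3, 3, 3, 3, 0]'

```text
clock: 4.7
eef_pos: [0.4118, 0.2924, 0.3313]
tcp_rot: [179.9, 0.1, 176.5]
contact_force: [0.4, -0.2, -2.7]
finger_gap: 0.02
```

apply_moves --jaw '[0, 0, 0, 0, 0, 0, 0, 0, 0, 0]' --pt "0.015 -0.003 0" --pt "0.025 -0.006 0" --pt "0.03 -0.007 0" --pt "0.035 -0.008 0" --pt "0.035 -0.008 0" --pt "0.03 -0.007 0" --pt "0.025 -0.006 0" --pt "0.016 -0.004 0" --pt "0 0 0" --pt "0 0 0" --spin '[0, 0, 0, 0, 0, 0, 0, 0, 0, 0]'

```text
clock: 5.95
eef_pos: [0.6219, 0.243, 0.3287]
tcp_rot: [-180.0, -0.1, 176.5]
contact_force: [-0.1, 0.6, -2.7]
finger_gap: 0.0199
```

```bash
cat > crop.py <<'E'
from h import *
import sys
# side by side crops of both fixed cameras, rails only
f=sys.argv[1]; out=[]
for n,(x,y) in (('side',(200,150)),('scene',(210,150))):
    s=snap(n,f+n); a=s['img'][y:y+160,x:x+240,::-1]; out.append(cv2.resize(a,(800,533),interpolation=cv2.INTER_CUBIC)[:300*2] if len(sys.argv)>2 else cv2.resize(a,(450,300),interpolation=cv2.INTER_CUBIC))
cv2.imwrite(f'pics/{f}.png',np.vstack(out))
E
python3 crop.py p1
```

```text
(no output)
```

View pics/p1.png

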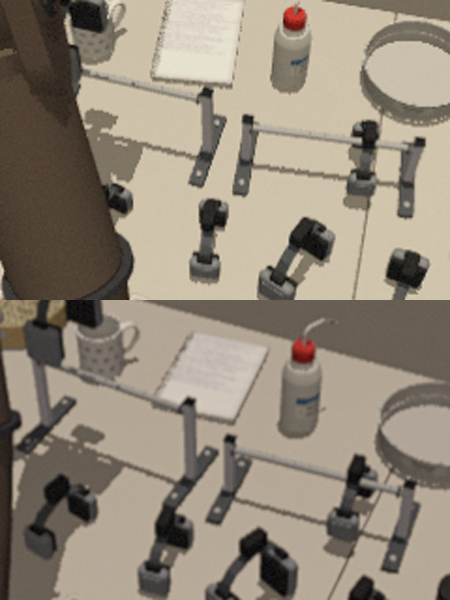

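apply_moves --jaw '[0, 0, 0, 0, 0, 0, 0, 0, 0]' --pt "0 0 -0.015" --pt "0 0 -0.025" --pt "0 0 -0.03" --pt "0 0 -0.03" --pt "0 0 -0.03" --pt "0 0 -0.02" --pt "0 0 -0.012" --pt "0 0 -0.006" --pt "0 0 0" --spin '[0, 0, 0, 0, 0, 0, 0, 0, 0]'

```text
clock: 7.18
eef_pos: [0.6223, 0.2432, 0.1618]
tcp_rot: [180.0, 0.0, 176.5]
contact_force: [0.5, 0.8, -1.5]
finger_gap: 0.0199
```

apply_moves --jaw '[0, 0, 0, 0, 0]' --pt "0 0 -0.003" --pt "0 0 -0.002" --pt "0 0 -0.002" --pt "0 0 0" --pt "0 0 0" --spin '[0, 0, 0, 0, 0]'

```text
clock: 7.8
eef_pos: [0.6232, 0.2435, 0.1569]
tcp_rot: [179.9, 0.1, 176.5]
contact_force: [-3.4, -0.9, 10.3]
finger_gap: 0.0197
```

apply_moves --jaw '[0.1, 0.3, 0.45, 0.45, 0.45, 0.45, 0.45, 0.45, 0.45, 0.45, 0.45]' --pt "0 0 0.001" --pt "0 0 0" --pt "0 0 0" --pt "0 0 0" --pt "0 0 0.01" --pt "0 0 0.03" --pt "0 0 0.04" --pt "0 0 0.04" --pt "0 0 0.02" --pt "0 0 0" --pt "0 0 0" --spin '[0, 0, 0, 0, 0, 0, 0, 0, 0, 0, 0]'

```text
clock: 9.18
eef_pos: [0.6219, 0.243, 0.2948]
tcp_rot: [-180.0, -0.1, 176.5]
contact_force: [-0.9, 0.3, -0.4]
finger_gap: 0.0415
```

```bash
python3 look.py w1 0.18
```

```text
9.225 [0.6217 0.243  0.2944] [-1.799e+02 -1.000e-01  1.765e+02] [-0.1 -0.2  0.7] [0.542 0.25  0.455]
```

View pics/w1.png

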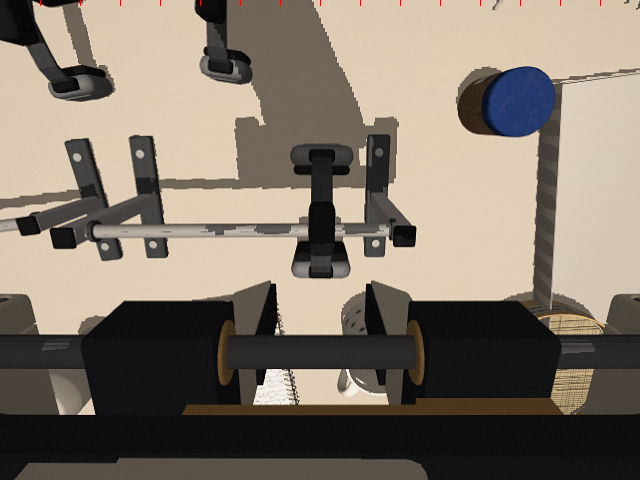

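A hangs astride the tall bar at (320,230), square to it and clear of the post. Next is D.

Run:
```python
from h import *
s=load('w1'); a=atz(s,63,238,.167); b=atz(s,404,236,.167); print(a,b,(a+b)/2,np.linalg.norm(a-b),np.degrees(np.arctan2(*(b-a)[:2])))
print(atz(s,321,222,.181))
```

```text
[0.61805126 0.03690254 0.167     ] [0.63304114 0.31133355 0.167     ] [0.6255462  0.17411804 0.167     ] 0.27484008771935015 3.1264846603878387
[0.61375374 0.2456996  0.181     ]
```

apply_moves --jaw '[0.7, 1, 1, 1, 1, 1, 1, 1, 1, 1, 1, 1]' --pt "-0.01 -0.02 0.01" --pt "-0.02 -0.04 0" --pt "-0.02 -0.04 0" --pt "-0.02 -0.04 0" --pt "-0.02 -0.04 0" --pt "-0.02 -0.04 0" --pt "-0.02 -0.04 0" --pt "-0.02 -0.04 0" --pt "-0.02 -0.04 0" --pt "-0.02 -0.04 0" --pt "-0.01 -0.02 0" --pt "0 0 0" --spin '[0, -2.5, -2.5, -2.5, -2.5, -2.5, -2.5, -2.5, -2.5, -2.5, 0, 0]'

```text
clock: 10.72
eef_pos: [0.4205, -0.1589, 0.3058]
tcp_rot: [180.0, -0.0, 153.8]
contact_force: [-0.4, 1.6, -0.3]
finger_gap: 0.0921
```

```bash
python3 look.py wD 0.146
```

```text
10.775 [ 0.4214 -0.1574  0.3058] [180.   -0.  153.9] [ 0.5  0.8 -0.2] [ 0.349 -0.122  0.465]
```

View pics/wD.png

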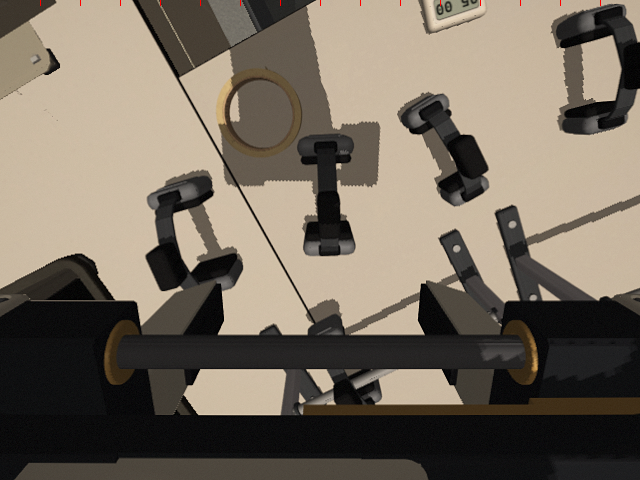

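D lies at (328,195) with its block top near (329,212). E is at (185,230) and C at (447,150), and neither has been knocked.

Run:
```python
from h import *
np.set_printoptions(precision=3,suppress=True)
s=load('wD')
print('D near edge',atz(s,330,193,.146),'expected px of .42,-.157',proj(s,[.422,-.157,.146]))
def cups(n,a,b,z):
    p,q=atz(s,*a,z),atz(s,*b,z);d=q-p;print(n,(p+q)/2,np.linalg.norm(d),np.degrees(np.arctan2(d[1],d[0])))
cups('D',(326,150),(330,240),.045); cups('E',(181,193),(215,270),.045); cups('C',(424,113),(464,189),.035)
print('blocks E',atz(s,166,268,.135),'C',atz(s,468,157,.1))
```

```text
D near edge [ 0.405 -0.14   0.146] expected px of .42,-.157 [[321.146 219.051]]
D [ 0.425 -0.149  0.045] 0.10366978660215864 -23.382427612933462
E [ 0.396 -0.304  0.045] 0.09889371678266486 -8.077192781176963
C [ 0.439 -0.01   0.035] 0.0990871813927578 6.23254576203888
blocks E [ 0.402 -0.311  0.135] C [ 0.44  -0.008  0.1  ]
```

apply_moves --jaw '[1, 1, 1, 1, 1, 0.8, 0.4, 0, 0, 0, 0, 0]' --pt "0.003 0.006 -0.03" --pt "0 0 -0.04" --pt "0 0 -0.04" --pt "0 0 -0.04" --pt "0 0 -0.025" --pt "0 0 -0.011" --pt "0 0 0" --pt "0 0 0" --pt "0 0 0" --pt "0 0 0" --pt "0 0 0" --pt "0 0 0" --spin '[1.5, 0, 0, 0, 0, 0, 0, 0, 0, 0, 0, 0]' --force 30

```text
clock: 12.28
eef_pos: [0.4254, -0.1508, 0.1198]
tcp_rot: [180.0, 0.0, 155.5]
contact_force: [-0.3, -0.4, -0.4]
finger_gap: 0.0264
```

apply_moves --jaw '[0, 0, 0, 0, 0, 0, 0, 0, 0, 0, 0, 0]' --pt "0 0 0" --pt "0 0 0" --pt "0 0 0" --pt "0 0 0.01" --pt "0 0 0.03" --pt "0 0 0.04" --pt "0 0 0.04" --pt "0 0 0.04" --pt "0 0 0.03" --pt "0 0 0.02" --pt "0 0 0" --pt "0 0 0" --spin '[0, 0, 0, 0, 0, 0, 3.5, 3.5, 3.5, 3.5, 3.5, 3.5]'

```text
clock: 13.78
eef_pos: [0.4251, -0.1511, 0.3306]
tcp_rot: [180.0, 0.1, 176.6]
contact_force: [-0.9, 0.7, -1.6]
finger_gap: 0.0197
```

apply_moves --jaw '[0, 0, 0, 0, 0, 0, 0, 0, 0, 0, 0]' --pt "0.013 0.016 0" --pt "0.02 0.026 0" --pt "0.026 0.034 0" --pt "0.026 0.034 0" --pt "0.026 0.034 0" --pt "0.026 0.034 0" --pt "0.026 0.034 0" --pt "0.018 0.024 0" --pt "0.008 0.01 0" --pt "0 0 0" --pt "0 0 0" --spin '[0, 0, 0, 0, 0, 0, 0, 0, 0, 0, 0]'

```text
clock: 15.15
eef_pos: [0.6139, 0.0937, 0.33]
tcp_rot: [-180.0, 0.0, 176.4]
contact_force: [-0.9, 0.0, -1.8]
finger_gap: 0.0197
```

apply_moves --jaw '[0, 0, 0, 0, 0, 0, 0, 0, 0, 0, 0, 0]' --pt "0 0 -0.015" --pt "0 0 -0.025" --pt "0 0 -0.03" --pt "0 0 -0.03" --pt "0 0 -0.03" --pt "0 0 -0.02" --pt "0 0 -0.012" --pt "0 0 -0.006" --pt "0 0 -0.002" --pt "0 0 -0.002" --pt "0 0 -0.001" --pt "0 0 0" --spin '[0, 0, 0, 0, 0, 0, 0, 0, 0, 0, 0, 0]'

```text
clock: 16.65
eef_pos: [0.6146, 0.0952, 0.1572]
tcp_rot: [180.0, 0.0, 176.5]
contact_force: [0.6, 0.1, -1.2]
finger_gap: 0.02
```

apply_moves --jaw '[0, 0, 0, 0]' --pt "0 0 -0.0015" --pt "0 0 -0.0015" --pt "0 0 0" --pt "0 0 0" --spin '[0, 0, 0, 0]'

```text
clock: 17.15
eef_pos: [0.6156, 0.0953, 0.1565]
tcp_rot: [179.9, 0.2, 176.5]
contact_force: [-5.4, -0.7, 19.2]
finger_gap: 0.0196
```

Contact is made at about 19 N, so I release, rise and go to E.

apply_moves --jaw '[0.1, 0.3, 0.45, 0.45, 0.45, 0.45, 0.45, 0.45, 0.45, 0.45]' --pt "0 0 0.002" --pt "0 0 0" --pt "0 0 0" --pt "0 0 0" --pt "0 0 0.01" --pt "0 0 0.03" --pt "0 0 0.04" --pt "0 0 0.04" --pt "0 0 0.03" --pt "0 0 0" --spin '[0, 0, 0, 0, 0, 0, 0, 0, 0, 0]'

```text
clock: 18.4
eef_pos: [0.6157, 0.095, 0.3091]
tcp_rot: [179.9, 0.3, 176.5]
contact_force: [0.8, -1.1, -0.5]
finger_gap: 0.0413
```

apply_moves --jaw '[0.7, 1, 1, 1, 1, 1, 1, 1, 1, 1, 1, 1]' --pt "-0.01 -0.018 0" --pt "-0.02 -0.038 0" --pt "-0.02 -0.038 0" --pt "-0.021 -0.038 0" --pt "-0.021 -0.038 0" --pt "-0.021 -0.038 0" --pt "-0.021 -0.038 0" --pt "-0.021 -0.038 0" --pt "-0.021 -0.038 0" --pt "-0.021 -0.038 0" --pt "-0.01 -0.038 0" --pt "-0.008 -0.008 0" --spin '[0, -1, -1, -1, -1, -1, -1, 0, 0, 0, 0, 0]'

```text
clock: 19.9
eef_pos: [0.3963, -0.3134, 0.3049]
tcp_rot: [-180.0, -0.1, 170.2]
contact_force: [-0.9, 2.3, 0.1]
finger_gap: 0.0915
```

apply_moves --jaw '[1]' --pt "0 0 0" --spin '[0]'

```text
clock: 20.02
eef_pos: [0.3977, -0.311, 0.3051]
tcp_rot: [180.0, -0.1, 170.4]
contact_force: [0.5, 0.1, -0.1]
finger_gap: 0.092
```

```bash
python3 look.py wE 0.146
```

```text
20.075 [ 0.3987 -0.3101  0.3052] [ 1.799e+02 -1.000e-01  1.705e+02] [-0.2 -0.1  0.3] [ 0.319 -0.296  0.465]
```

View pics/wE.png

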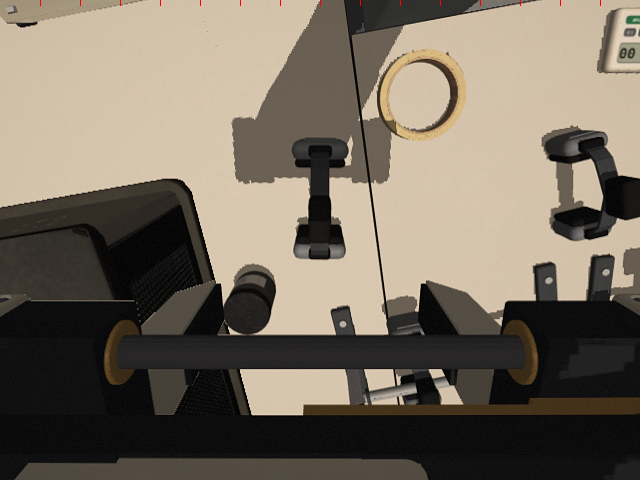

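E is at (320,200) with the block's near edge at row 196. The black-capped jar at (250,300) is clear of the fingers.

Run:
```python
from h import *
np.set_printoptions(precision=3,suppress=True)
s=load('wE'); print(atz(s,320,196,.146))
def cups(n,a,b,z):
    p,q=atz(s,*a,z),atz(s,*b,z);d=q-p;print(n,(p+q)/2,np.linalg.norm(d),np.degrees(np.arctan2(d[1],d[0])))
cups('E',(320,152),(320,243),.045); cups('C',(577,146),(582,224),.035)
```

```text
[ 0.378 -0.306  0.146]
E [ 0.401 -0.31   0.045] 0.10488539597427987 -9.636137974236702
C [ 0.438 -0.011  0.035] 0.09369810556554417 5.350739317601375
```

apply_moves --jaw '[1, 1, 1, 1, 1, 0.8, 0.4, 0, 0, 0, 0, 0]' --pt "0 0.001 -0.03" --pt "0 0 -0.04" --pt "0 0 -0.04" --pt "0 0 -0.04" --pt "0 0 -0.025" --pt "0 0 -0.01" --pt "0 0 0" --pt "0 0 0" --pt "0 0 0" --pt "0 0 0" --pt "0 0 0" --pt "0 0 0" --spin '[0, 0, 0, 0, 0, 0, 0, 0, 0, 0, 0, 0]' --force 30

```text
clock: 21.58
eef_pos: [0.3993, -0.3099, 0.1208]
tcp_rot: [180.0, 0.0, 170.5]
contact_force: [-0.7, 0.0, -0.3]
finger_gap: 0.0267
```

apply_moves --jaw '[0, 0, 0, 0, 0, 0, 0, 0, 0, 0, 0, 0]' --pt "0 0 0" --pt "0 0 0" --pt "0 0 0" --pt "0 0 0.01" --pt "0 0 0.03" --pt "0 0 0.04" --pt "0 0 0.04" --pt "0 0 0.04" --pt "0 0 0.03" --pt "0 0 0.02" --pt "0 0 0" --pt "0 0 0" --spin '[0, 0, 0, 0, 0, 0, 2, 2, 2, 0, 0, 0]'

```text
clock: 23.08
eef_pos: [0.3989, -0.3096, 0.3301]
tcp_rot: [180.0, -0.0, 176.5]
contact_force: [-0.6, -0.6, -1.5]
finger_gap: 0.0198
```

apply_moves --jaw '[0, 0, 0, 0, 0, 0, 0, 0, 0, 0, 0, 0]' --pt "0.01 0.02 0" --pt "0.02 0.043 0" --pt "0.02 0.043 0" --pt "0.02 0.045 0" --pt "0.02 0.045 0" --pt "0.02 0.045 0" --pt "0.02 0.045 0" --pt "0.02 0.045 0" --pt "0.02 0.045 0" --pt "0.02 0.043 0" --pt "0.02 0.04 0" --pt "0.01 0.02 0" --spin '[0, 0, 0, 0, 0, 0, 0, 0, 0, 0, 0, 0]'

```text
clock: 24.58
eef_pos: [0.6192, 0.1722, 0.3284]
tcp_rot: [-180.0, -0.2, 176.7]
contact_force: [0.1, -0.2, -2.8]
finger_gap: 0.0193
```

apply_moves --jaw '[0, 0]' --pt "0 0 0" --pt "0 0 0" --spin '[0, 0]'

```text
clock: 24.82
eef_pos: [0.619, 0.1679, 0.3298]
tcp_rot: [-179.9, -0.1, 176.4]
contact_force: [-0.2, 0.1, -2.6]
finger_gap: 0.0198
```

apply_moves --jaw '[0, 0, 0, 0, 0, 0, 0, 0, 0, 0, 0, 0]' --pt "0 0.001 -0.015" --pt "0 0 -0.025" --pt "0 0 -0.03" --pt "0 0 -0.03" --pt "0 0 -0.03" --pt "0 0 -0.02" --pt "0 0 -0.012" --pt "0 0 -0.006" --pt "0 0 -0.003" --pt "0 0 -0.002" --pt "0 0 -0.001" --pt "0 0 0" --spin '[0, 0, 0, 0, 0, 0, 0, 0, 0, 0, 0, 0]'

```text
clock: 26.32
eef_pos: [0.6195, 0.1702, 0.157]
tcp_rot: [180.0, 0.0, 176.5]
contact_force: [-0.1, -1.2, -2.1]
finger_gap: 0.0194
```

apply_moves --jaw '[0, 0, 0]' --pt "0 0 -0.001" --pt "0 0 0" --pt "0 0 0" --spin '[0, 0, 0]'

```text
clock: 26.7
eef_pos: [0.6198, 0.1703, 0.1567]
tcp_rot: [180.0, 0.1, 176.5]
contact_force: [-2.7, -1.3, 5.3]
finger_gap: 0.0194
```

apply_moves --jaw '[0.1, 0.3, 0.45, 0.45, 0.45, 0.45, 0.45, 0.45, 0.45, 0.45, 0.45]' --pt "0 0 0.001" --pt "0 0 0" --pt "0 0 0" --pt "0 0 0" --pt "0 0 0.01" --pt "0 0 0.03" --pt "0 0 0.04" --pt "0 0 0.04" --pt "0 0 0.03" --pt "-0.02 0 0" --pt "0 0 0" --spin '[0, 0, 0, 0, 0, 0, 0, 0, 0, 0, 0]'

```text
clock: 28.08
eef_pos: [0.5988, 0.1703, 0.308]
tcp_rot: [179.9, 0.1, 176.5]
contact_force: [0.7, -0.4, 0.3]
finger_gap: 0.0412
```

```bash
python3 look.py w3 0.18
```

```text
28.125 [0.5992 0.1703 0.3075] [180.    0.  176.5] [ 0.  -0.1 -0.4] [0.519 0.177 0.468]
```

View pics/w3.png

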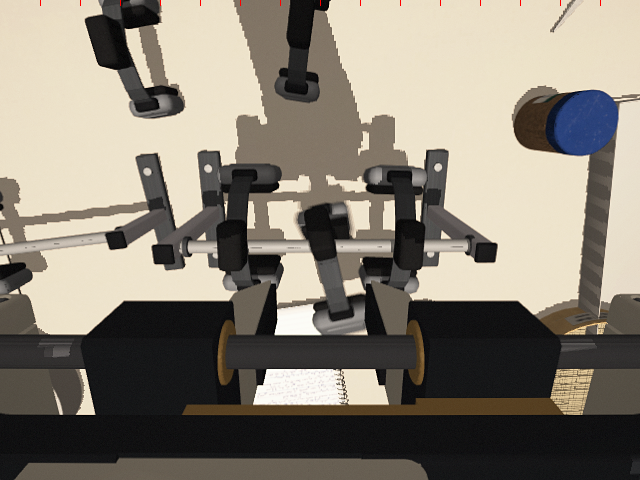

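The outer two hang well, with their blocks at (232,245) and (408,243). The middle one looks tilted and blurred at (330,260), so it may be swinging. I'll let it settle and compare frames.

apply_moves --jaw '[0.45, 0.45, 0.45, 0.45, 0.45, 0.45, 0.45, 0.45, 0.45, 0.45, 0.45, 0.45]' --pt "0 0 0" --pt "0 0 0" --pt "0 0 0" --pt "0 0 0" --pt "0 0 0" --pt "0 0 0" --pt "0 0 0" --pt "0 0 0" --pt "0 0 0" --pt "0 0 0" --pt "0 0 0" --pt "0 0 0" --spin '[0, 0, 0, 0, 0, 0, 0, 0, 0, 0, 0, 0]'

```text
clock: 29.62
eef_pos: [0.5994, 0.1702, 0.3068]
tcp_rot: [180.0, 0.0, 176.5]
contact_force: [-0.2, 1.4, -0.5]
finger_gap: 0.0412
```

Run:
```python
from h import *
a=load('w3')['img'].astype(int); s=[snap('wrist',f'd{i}') for i in range(3)]
for x in [a]+[q['img'].astype(int) for q in s]:
    r=x[140:300,180:480].mean(2); d=s[-1]['img'].astype(int)[140:300,180:480].mean(2); print(np.abs(r-d).mean(),np.abs(r-d).max())
c=s[-1]['img'][120:340,120:500,::-1]; cv2.imwrite('pics/d2c.png',cv2.resize(c,None,fx=2,fy=2,interpolation=cv2.INTER_CUBIC))
```

```text
35.73229166666667 230.33333333333334
6.909722222222221 222.33333333333334
3.9638541666666667 215.66666666666666
0.0 0.0
```

View pics/d2c.png

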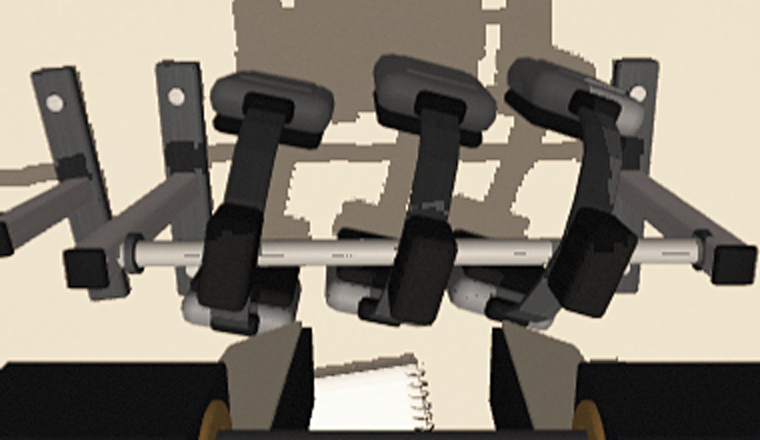

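All three sets still straddle the bar but are rocking after the middle one swung into them. I'll wait for them to settle.

apply_moves --jaw '[0.45, 0.45, 0.45, 0.45, 0.45, 0.45, 0.45, 0.45, 0.45, 0.45, 0.45, 0.45]' --pt "0 0 0" --pt "0 0 0" --pt "0 0 0" --pt "0 0 0" --pt "0 0 0" --pt "0 0 0" --pt "0 0 0" --pt "0 0 0" --pt "0 0 0" --pt "0 0 0" --pt "0 0 0" --pt "0 0 0" --spin '[0, 0, 0, 0, 0, 0, 0, 0, 0, 0, 0, 0]'

```text
clock: 31.28
eef_pos: [0.5994, 0.1701, 0.3067]
tcp_rot: [180.0, 0.0, 176.5]
contact_force: [-0.2, 0.1, 0.0]
finger_gap: 0.0413
```

apply_moves --jaw '[0.45, 0.45, 0.45, 0.45, 0.45, 0.45, 0.45, 0.45, 0.45, 0.45, 0.45, 0.45]' --pt "0 0 0" --pt "0 0 0" --pt "0 0 0" --pt "0 0 0" --pt "0 0 0" --pt "0 0 0" --pt "0 0 0" --pt "0 0 0" --pt "0 0 0" --pt "0 0 0" --pt "0 0 0" --pt "0 0 0" --spin '[0, 0, 0, 0, 0, 0, 0, 0, 0, 0, 0, 0]'

```text
clock: 32.78
eef_pos: [0.5993, 0.1701, 0.3067]
tcp_rot: [180.0, -0.0, 176.5]
contact_force: [-0.2, 0.2, -1.1]
finger_gap: 0.0415
```

Run:
```python
from h import *
s=[snap('wrist',f'e{i}') for i in range(3)]; print(robot.read_state()['clock'])
d=s[-1]['img'].astype(int)[140:300,180:480].mean(2)
for q in s: r=q['img'].astype(int)[140:300,180:480].mean(2); print(np.abs(r-d).mean(),np.abs(r-d).max())
c=s[-1]['img'][120:340,120:500,::-1]; cv2.imwrite('pics/e2c.png',cv2.resize(c,None,fx=2,fy=2,interpolation=cv2.INTER_CUBIC))
```

```text
32.925
4.449 236.33333333333334
2.841430555555556 184.0
0.0 0.0
```

View pics/e2c.png

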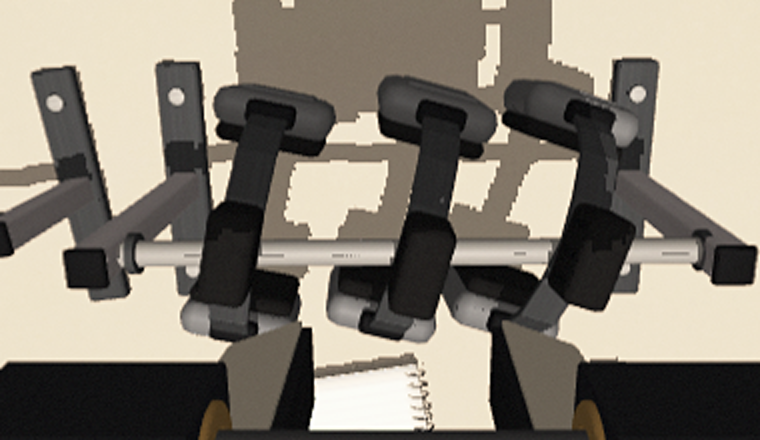

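The three large sets now hang over the bar, yawed about 15° and nearly still. I go on to B and will recheck them later.

apply_moves --jaw '[0.7, 1, 1, 1, 1, 1, 1, 1, 1, 1, 1]' --pt "-0.02 -0.001 0" --pt "-0.03 -0.001 0" --pt "-0.03 -0.001 0" --pt "-0.03 -0.002 0" --pt "-0.03 -0.002 0" --pt "-0.02 -0.001 0" --pt "-0.007 0 0" --pt "0 0 0" --pt "0 0 0" --pt "0 0 0" --pt "0 0 0" --spin '[0, -2, -2, -2, -2, -1.5, 0, 0, 0, 0, 0]'

```text
clock: 34.3
eef_pos: [0.4327, 0.1621, 0.3066]
tcp_rot: [-180.0, -0.0, 167.0]
contact_force: [0.7, -0.3, 0.1]
finger_gap: 0.0923
```

```bash
python3 look.py wB 0.1
python3 - <<'E'
from h import *
s=load('wB');g=cv2.cvtColor(s['img'],cv2.COLOR_RGB2GRAY)
print(proj(s,[[.432,.160,.109],[.475,.148,.03],[.383,.169,.03]]))
for th in (30,70):
    m=(g<th).astype(np.uint8); m[285:]=0
    n,l,st,c=cv2.connectedComponentsWithStats(m)
    for i in range(1,n):
        if st[i,4]>150: print(th,st[i],c[i].round(0))
im=cv2.imread('pics/wB.png')[100:300,160:480]; cv2.imwrite('pics/wBc.png',cv2.resize(im,None,fx=2.5,fy=2.5))
E
```

```text
34.35 [0.4326 0.1621 0.3066] [-180.   -0.  167.] [0.1 0.1 0.2] [0.355 0.182 0.466]
[[316.44842195 208.39464366]
 [315.59259871 230.08613465]
 [315.06456703 150.39692441]]
30 [ 593    0   47   42 1066] [619.  19.]
30 [386  73  17  40 510] [393.  93.]
30 [ 303  145   38   87 1635] [321. 191.]
30 [146 187  47  24 408] [168. 197.]
30 [553 206  47  54 531] [567. 227.]
30 [ 142  215   42   55 1179] [162. 246.]
30 [185 246  32  36 520] [199. 261.]
70 [    0     0   295    87 13711] [108.  28.]
70 [ 592    0   48   42 1173] [619.  19.]
70 [385  72  19  42 629] [393.  92.]
70 [  6 114  57  79 991] [ 47. 150.]
70 [ 299  138   44  108 2886] [321. 188.]
70 [  0 170  27  19 209] [  9. 182.]
70 [ 142  177   82  105 3360] [174. 235.]
70 [ 523  183  117  102 5839] [582. 231.]
70 [445 256  23  29 526] [456. 270.]
```

View pics/wBc.png

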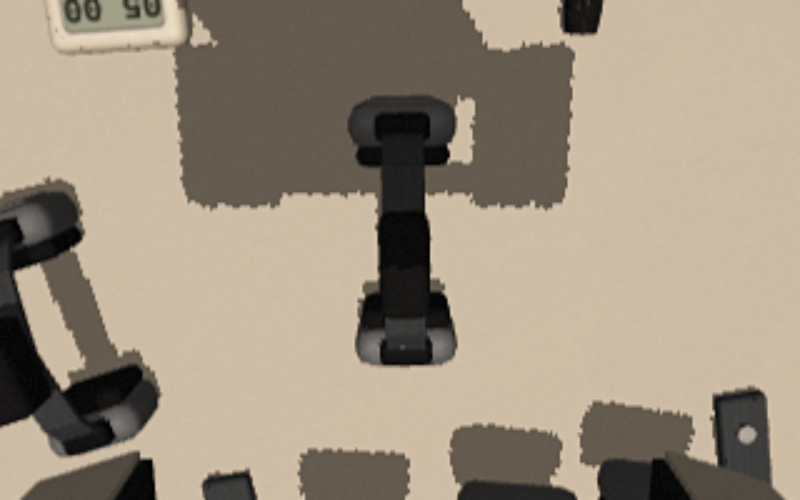

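B is where expected, with its block at (321,195) and near edge at row 184. C is visible at (174,235). Now I grip B.

apply_moves --jaw '[1, 1, 1, 1, 1, 1, 0.8, 0.4, 0, 0, 0, 0]' --pt "-0.002 0.001 -0.03" --pt "0 0 -0.04" --pt "0 0 -0.04" --pt "0 0 -0.04" --pt "0 0 -0.04" --pt "0 0 -0.023" --pt "0 0 -0.011" --pt "0 0 0" --pt "0 0 0" --pt "0 0 0" --pt "0 0 0" --pt "0 0 0" --spin '[0, 0, 0, 0, 0, 0, 0, 0, 0, 0, 0, 0]' --force 30

```text
clock: 35.85
eef_pos: [0.4305, 0.1632, 0.083]
tcp_rot: [180.0, 0.0, 167.0]
contact_force: [-0.0, -0.2, 0.1]
finger_gap: 0.0364
```

Run:
```python
from h import *
np.set_printoptions(precision=3,suppress=True)
s=load('wB')
p,q=atz(s,176,188,.035),atz(s,202,262,.035);d=q-p;print((p+q)/2,np.linalg.norm(d),np.degrees(np.arctan2(d[1],d[0])))
```

```text
[0.435 0.002 0.035] 0.09417486521119421 0.28448995750671574
```

apply_moves --jaw '[0, 0, 0, 0, 0, 0, 0, 0, 0, 0, 0, 0]' --pt "0 0 0" --pt "0 0 0" --pt "0 0 0" --pt "0 0 0.01" --pt "0 0 0.03" --pt "0 0 0.04" --pt "0 0 0.04" --pt "0 0 0.04" --pt "0 0 0.03" --pt "0 0 0.02" --pt "0 0 0" --pt "0 0 0" --spin '[0, 0, 0, 0, 0, 0, 3, 3, 3, 3, 3, 2]'

```text
clock: 37.35
eef_pos: [0.4302, 0.1629, 0.2933]
tcp_rot: [180.0, 0.0, -175.9]
contact_force: [-0.2, 0.8, -2.4]
finger_gap: 0.0199
```

apply_moves --jaw '[0, 0, 0, 0, 0, 0, 0, 0, 0, 0, 0, 0]' --pt "0.01 -0.014 0" --pt "0.018 -0.025 0" --pt "0.024 -0.033 0" --pt "0.024 -0.033 0" --pt "0.024 -0.033 0" --pt "0.024 -0.033 0" --pt "0.024 -0.033 0" --pt "0.02 -0.026 0" --pt "0.01 -0.014 0" --pt "0.006 -0.008 0" --pt "0 0 0" --pt "0 0 0" --spin '[0, 0, 0, 0, 0, 0, 0, 0, 0, 0, 0, 0]'

```text
clock: 38.85
eef_pos: [0.614, -0.0876, 0.2928]
tcp_rot: [179.9, -0.0, -175.9]
contact_force: [-1.2, -0.2, -1.9]
finger_gap: 0.0194
```

apply_moves --jaw '[0, 0, 0, 0, 0, 0, 0, 0, 0, 0, 0, 0]' --pt "0 0 -0.015" --pt "0 0 -0.025" --pt "0 0 -0.03" --pt "0 0 -0.03" --pt "0 0 -0.03" --pt "0 0 -0.024" --pt "0 0 -0.015" --pt "0 0 -0.008" --pt "0 0 -0.004" --pt "0 0 -0.002" --pt "0 0 -0.001" --pt "0 0 0" --spin '[0, 0, 0, 0, 0, 0, 0, 0, 0, 0, 0, 0]'

```text
clock: 40.35
eef_pos: [0.6145, -0.0889, 0.1091]
tcp_rot: [180.0, 0.0, -176.0]
contact_force: [-0.2, -0.4, -1.6]
finger_gap: 0.0199
```

apply_moves --jaw '[0, 0, 0, 0]' --pt "0 0 -0.002" --pt "0 0 -0.001" --pt "0 0 0" --pt "0 0 0" --spin '[0, 0, 0, 0]'

```text
clock: 40.85
eef_pos: [0.6146, -0.0889, 0.1062]
tcp_rot: [180.0, 0.0, -176.0]
contact_force: [-1.9, 0.1, 6.2]
finger_gap: 0.0199
```

apply_moves --jaw '[0.1, 0.25, 0.38, 0.38, 0.38, 0.38, 0.38, 0.38, 0.38, 0.38, 0.38]' --pt "0 0 0.0005" --pt "0 0 0" --pt "0 0 0" --pt "0 0 0" --pt "0 0 0.01" --pt "0 0 0.02" --pt "0 0 0.04" --pt "0 0 0.04" --pt "0 0 0.04" --pt "0 0 0.04" --pt "0 0 0" --spin '[0, 0, 0, 0, 0, 0, 0, 0, 0, 0, 0]'

```text
clock: 42.22
eef_pos: [0.6159, -0.0896, 0.3004]
tcp_rot: [-180.0, 0.4, -176.0]
contact_force: [-1.0, -0.4, -0.8]
finger_gap: 0.0347
```

```bash
python3 look.py w5 0.18
```

```text
42.275 [ 0.615  -0.0892  0.2982] [-180.     0.2 -176. ] [-0.5  0.9 -0.6] [ 0.535 -0.093  0.46 ]
```

apply_moves --jaw '[0.7, 1, 1, 1, 1, 1, 1, 1, 1, 1, 1]' --pt "-0.018 0.008 0" --pt "-0.03 0.014 0" --pt "-0.03 0.014 0" --pt "-0.03 0.014 0" --pt "-0.03 0.014 0" --pt "-0.03 0.012 0" --pt "-0.01 0.005 0" --pt "0 0 0" --pt "0 0 0" --pt "0 0 0" --pt "0 0 0" --spin '[0, 0, 0, 0, 0, 0, 0, 0, 0, 0, 0]'

```text
clock: 43.65
eef_pos: [0.4367, -0.0081, 0.2961]
tcp_rot: [-180.0, -0.0, -176.0]
contact_force: [0.4, 0.1, 0.5]
finger_gap: 0.0915
```

```bash
python3 look.py wC 0.1
python3 - <<'E'
from h import *
w=cv2.imread('pics/wC.png'); a=w[100:300,140:500]
b=cv2.imread('pics/w5.png')[100:300,140:500]
for n,(x,y) in (('side',(200,160)),('scene',(210,150))): pass
S=snap('side','s5')['img'][150:350,170:470,::-1]
cv2.imwrite('pics/m5.png',np.vstack([np.hstack([a,b]),np.hstack([cv2.resize(S,(450,300)),np.zeros((300,270,3),np.uint8)])]))
E
```

```text
43.7 [ 0.4366 -0.0081  0.2961] [-180.   -0. -176.] [-0.1  0.6  0.5] [ 0.357 -0.012  0.456]
```

View pics/m5.png

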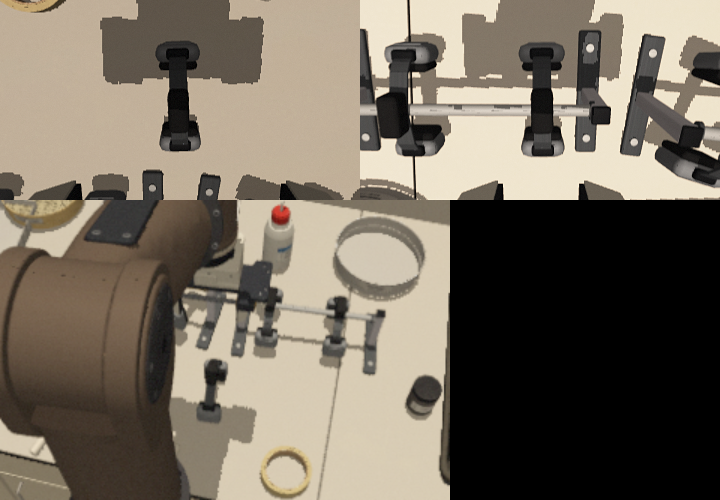

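B hangs straight on the low bar at (540,100) in the composite, with the earlier set at (395,115). C lies square under the gripper. Next I grip C.

apply_moves --jaw '[1, 1, 1, 1, 1, 1, 0.8, 0.4, 0, 0, 0, 0]' --pt "0.001 0 -0.03" --pt "0 0 -0.04" --pt "0 0 -0.04" --pt "0 0 -0.04" --pt "0 0 -0.035" --pt "0 0 -0.018" --pt "0 0 -0.01" --pt "0 0 0" --pt "0 0 0" --pt "0 0 0" --pt "0 0 0" --pt "0 0 0" --spin '[0, 0, 0, 0, 0, 0, 0, 0, 0, 0, 0, 0]' --force 30

```text
clock: 45.25
eef_pos: [0.4375, -0.0078, 0.0835]
tcp_rot: [180.0, 0.0, -176.0]
contact_force: [0.2, -0.1, -0.5]
finger_gap: 0.0368
```

apply_moves --jaw '[0, 0, 0, 0, 0, 0, 0, 0, 0, 0, 0, 0]' --pt "0 0 0" --pt "0 0 0" --pt "0 0 0" --pt "0 0 0.01" --pt "0 0 0.03" --pt "0 0 0.04" --pt "0 0 0.04" --pt "0 0 0.04" --pt "0 0 0.03" --pt "0 0 0.02" --pt "0 0 0" --pt "0 0 0" --spin '[0, 0, 0, 0, 0, 0, 0, 0, 0, 0, 0, 0]'

```text
clock: 46.75
eef_pos: [0.4367, -0.0079, 0.2926]
tcp_rot: [180.0, -0.1, -176.0]
contact_force: [-0.3, -0.8, -2.4]
finger_gap: 0.0196
```

Run:
```python
from h import *
np.set_printoptions(precision=3,suppress=True)
s=load('w5'); print('B',atz(s,321,200,.131),'S4',atz(s,173,215,.131),'S4 cups',atz(s,191,154,.06),atz(s,200,238,.06),'B cups',atz(s,321,155,.06),atz(s,322,240,.06),'post',atz(s,380,215,.117))
```

```text
B [ 0.603 -0.088  0.131] S4 [ 0.626 -0.221  0.131] S4 cups [ 0.579 -0.226  0.06 ] [ 0.671 -0.22   0.06 ] B cups [ 0.57  -0.091  0.06 ] [ 0.663 -0.083  0.06 ] post [ 0.617 -0.032  0.117]
```

apply_moves --jaw '[0, 0, 0, 0, 0, 0, 0, 0, 0, 0, 0, 0]' --pt "0.01 -0.008 0" --pt "0.02 -0.016 0" --pt "0.026 -0.021 0" --pt "0.028 -0.023 0" --pt "0.028 -0.023 0" --pt "0.028 -0.023 0" --pt "0.022 -0.017 0" --pt "0.013 -0.01 0" --pt "0.007 -0.006 0" --pt "0 0 0" --pt "0 0 0" --pt "0 0 0" --spin '[0, 0, 0, 0, 0, 0, 0, 0, 0, 0, 0, 0]'

```text
clock: 48.25
eef_pos: [0.6191, -0.1543, 0.2934]
tcp_rot: [180.0, 0.0, -175.9]
contact_force: [0.0, 0.4, -1.3]
finger_gap: 0.0197
```

apply_moves --jaw '[0, 0, 0, 0, 0, 0, 0, 0, 0, 0, 0, 0]' --pt "0 0 -0.015" --pt "0 0 -0.025" --pt "0 0 -0.03" --pt "0 0 -0.03" --pt "0 0 -0.03" --pt "0 0 -0.024" --pt "0 0 -0.015" --pt "0 0 -0.008" --pt "0 0 -0.004" --pt "0 0 -0.003" --pt "0 0 -0.001" --pt "0 0 0" --spin '[0, 0, 0, 0, 0, 0, 0, 0, 0, 0, 0, 0]'

```text
clock: 49.75
eef_pos: [0.6195, -0.1549, 0.1085]
tcp_rot: [-180.0, 0.0, -176.0]
contact_force: [0.8, 0.4, -2.2]
finger_gap: 0.0199
```

apply_moves --jaw '[0, 0, 0]' --pt "0 0 -0.001" --pt "0 0 0" --pt "0 0 0" --spin '[0, 0, 0]'

```text
clock: 50.12
eef_pos: [0.6194, -0.1549, 0.1073]
tcp_rot: [180.0, 0.0, -176.0]
contact_force: [-1.1, 0.0, -1.4]
finger_gap: 0.0197
```

apply_moves --jaw '[0, 0, 0]' --pt "0 0 -0.001" --pt "0 0 -0.0005" --pt "0 0 0" --spin '[0, 0, 0]'

```text
clock: 50.5
eef_pos: [0.6196, -0.155, 0.1065]
tcp_rot: [180.0, 0.1, -176.0]
contact_force: [-2.0, 0.5, 5.3]
finger_gap: 0.0193
```

apply_moves --jaw '[0.1, 0.25, 0.38, 0.38, 0.38, 0.38, 0.38, 0.38, 0.38, 0.38, 0.38]' --pt "0 0 0.0005" --pt "0 0 0" --pt "0 0 0" --pt "0 0 0" --pt "0 0 0.01" --pt "0 0 0.02" --pt "0 0 0.04" --pt "0 0 0.04" --pt "0 0 0.04" --pt "0 0 0.04" --pt "0 0 0" --spin '[0, 0, 0, 0, 0, 0, 0, 0, 0, 0, 0]'

```text
clock: 51.88
eef_pos: [0.6208, -0.1558, 0.3005]
tcp_rot: [-179.9, 0.4, -176.0]
contact_force: [-0.8, -0.9, -0.2]
finger_gap: 0.035
```

```bash
python3 look.py w6 0.18
```

```text
51.925 [ 0.6199 -0.1553  0.2982] [-180.     0.2 -176. ] [-0.5  0.7 -0.7] [ 0.54  -0.159  0.46 ]
```

apply_moves --jaw '[0.38, 0.38, 0.38, 0.38, 0.38, 0.38, 0.38, 0.38, 0.38, 0.38, 0.38, 0.38]' --pt "0 0.01 0.02" --pt "0 0.03 0" --pt "-0.01 0.035 0" --pt "-0.01 0.04 0" --pt "0 0.04 0" --pt "0 0.04 0" --pt "0 0.04 0" --pt "0 0.04 0" --pt "0 0.03 0" --pt "0 0.015 0" --pt "0 0.005 0" --pt "0 0 0" --spin '[0, 0, 0, -1.5, -1.5, -1.5, -1.5, -1.5, 0, 0, 0, 0]'

```text
clock: 53.42
eef_pos: [0.5994, 0.169, 0.3161]
tcp_rot: [-180.0, -0.0, 176.4]
contact_force: [0.7, -0.4, -0.4]
finger_gap: 0.035
```

```bash
python3 look.py w7 0.18
```

```text
53.475 [0.5995 0.1685 0.3163] [-180.     0.   176.4] [-0.6 -0.8  0.2] [0.52  0.176 0.476]
```

apply_moves --jaw '[0.38, 0.38, 0.38, 0.38, 0.38, 0.38, 0.38, 0.38, 0.38, 0.38, 0.38, 0.38]' --pt "-0.02 0.01 0" --pt "-0.04 0.02 0" --pt "-0.04 0.03 0" --pt "-0.04 0.035 0" --pt "-0.04 0.04 0" --pt "-0.04 0.04 0" --pt "-0.035 0.04 0" --pt "-0.035 0.04 0" --pt "-0.035 0.04 0" --pt "-0.035 0.04 0" --pt "-0.03 0.04 0" --pt "-0.02 0.03 0" --spin '[0, 0, 0, 0, 0, 0, 0, 0, 0, 0, 0, 0]'

```text
clock: 54.98
eef_pos: [0.1887, 0.5761, 0.3163]
tcp_rot: [180.0, -0.0, 176.5]
contact_force: [0.2, 0.5, 0.7]
finger_gap: 0.0347
```

Run:
```python
from h import *
print(robot.read_state()['eef_pos'],robot.read_state()['clock'])
S=snap('side','s9')['img'][155:305,165:465,::-1]; C=snap('scene','c9')['img'][160:310,170:470,::-1]
w=load('w6')['img'][120:320,110:510,::-1]; v=load('w7')['img'][120:320,110:510,::-1]
cv2.imwrite('pics/fin.png',np.vstack([np.hstack([cv2.resize(q,(400,200)) for q in (v,w)]),np.hstack([cv2.resize(q,(400,200),interpolation=cv2.INTER_CUBIC) for q in (S,S)])[:0]]) if 0 else np.vstack([np.hstack([v,w]),cv2.resize(np.hstack([S[:,:,:],C]),(800,200),interpolation=cv2.INTER_AREA) if 0 else np.hstack([cv2.resize(S,(400,200)),cv2.resize(C,(400,200))])]))
r=[snap('scene',f'r{i}')['img'].astype(int)[160:310,200:470] for i in range(4)]
print([np.abs(x-r[-1]).mean().round(2) for x in r],[np.abs(x-r[-1]).max() for x in r])
# settledness of tall-rail sets between e2 (t=32.9) cannot compare; jars:
a,b=load('scene0')['img'].astype(int),load('c9')['img'].astype(int)
print('jar2',np.abs(a-b)[290:330,438:468].mean())
```

```text
[0.188697   0.57606942 0.31631097] 54.975
[np.float64(1.17), np.float64(1.16), np.float64(1.16), np.float64(0.0)] [np.int64(33), np.int64(22), np.int64(21), np.int64(0)]
jar2 1.686388888888889
```

View pics/fin.png

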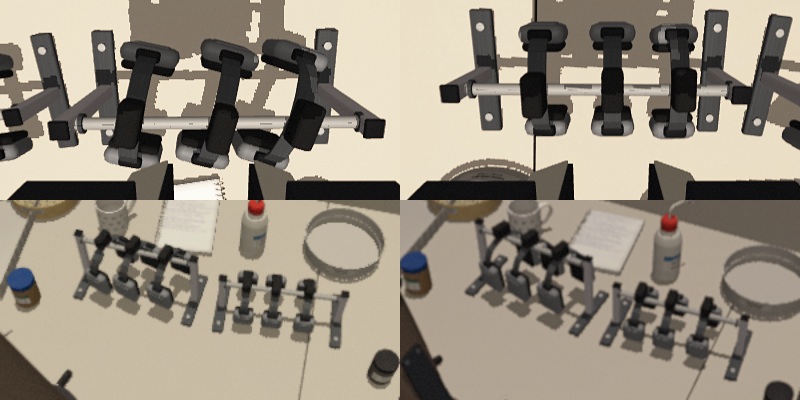

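Low rail: all three sets hang straight at (542,85), (612,85) and (680,85). Tall rail: three sets astride and at rest, but yawed. I'll fit the known geometry to the masks in the three views to check their tilt and seat numerically.

```bash
cat > fit.py <<'E'
from h import *
from scipy.optimize import minimize
np.set_printoptions(precision=3,suppress=True)
import sys
def box(c,d): return np.array([[c[0]+i*d[0]/2,c[1]+j*d[1]/2,c[2]+k*d[2]/2] for i in(-1,1) for j in(-1,1) for k in(-1,1)])
H=.062
def parts():
    P=[box((0,0,0),(.04,.02,.03))]
    for s in(-1,1):
        P.append(box((s*.052,0,-.131+H/2),(.026,.056,H)))
        xs=[(.0,-.012),(.025,-.014),(.042,-.03),(.052,-.055),(.052,-.075)]
        for (a,b),(c,d) in zip(xs,xs[1:]): P.append(np.array([[s*a,y,b+e] for y in(-.01,.01) for e in(-.004,.004)]+[[s*c,y,d+e] for y in(-.01,.01) for e in(-.004,.004)]))
    return P
PS=parts()
def render(s,sets,sc=2):
    m=np.zeros((480*sc,640*sc),np.uint8)
    for q in sets:
        M=R.from_euler('ZYX',[q[5],q[4],q[3]]).as_matrix()
        for P in PS:
            uv=proj(s,P@M.T+q[:3]); cv2.fillConvexPoly(m,cv2.convexHull(np.round((uv+.5)*sc).astype(np.int32)),255)
    return cv2.GaussianBlur(m,(0,0),1.5)/255.
views=[(load(n),r,w) for n,r,w in (('w7',(140,284,215,460),1),('s9',(175,233,222,318),5),('c9',(168,235,222,325),4))]
sc=2; T=[]
for s,(y0,y1,x0,x1),w in views:
    g=cv2.cvtColor(s['img'],cv2.COLOR_RGB2GRAY); g=cv2.resize(g,None,fx=sc,fy=sc,interpolation=cv2.INTER_LINEAR).astype(float)
    t=1/(1+np.exp((g-72)/6)); T.append(t)
def cost(v,sets0=None):
    sets=v.reshape(-1,6)*S1+X0; c=0
    for (s,(y0,y1,x0,x1),w),t in zip(views,T):
        sl=np.s_[y0*sc:y1*sc,x0*sc:x1*sc]; c+=w*np.abs(render(s,sets)[sl]-t[sl]).sum()
    dev=sets-X0; return c/1e3+.02*((v)**2).sum()
S1=np.array([.006,.006,.006,.1,.1,.1])
X0=np.array([[.623,.243,.166,0,0,-.35],[.619,.168,.166,0,0,-.3],[.615,.095,.166,0,0,-.25]])
if __name__=='__main__':
    v=np.zeros(18)
    for it in range(3):
        for k in range(3):
            idx=slice(6*k,6*k+6)
            def f(u): w=v.copy(); w[idx]=u; return cost(w)
            r=minimize(f,v[idx],method='Powell',options=dict(maxiter=3,xtol=.05,ftol=1e-3)); v[idx]=r.x
        print(it,r.fun); 
    out=v.reshape(-1,6)*S1+X0
    for q in out:
        M=R.from_euler('ZYX',[q[5],q[4],q[3]]).as_matrix(); print(q,'tilt',np.arccos(M[2,2]))
    for (s,(y0,y1,x0,x1),w),t in zip(views,T):
        sl=np.s_[y0*sc:y1*sc,x0*sc:x1*sc]; a=render(s,out)[sl];b=t[sl]; print('IoU',((a>.5)&(b>.5)).sum()/((a>.5)|(b>.5)).sum())
E
time timeout 560 python3 fit.py
```

```text
0 62.52134658611795
1 62.11217587196625
2 61.73357926661067
[ 0.627  0.245  0.165 -0.056 -0.083 -0.517] tilt 0.10027969556828384
[ 0.62   0.176  0.166  0.005 -0.088 -0.327] tilt 0.08858380042650744
[ 0.615  0.097  0.158 -0.019 -0.138 -0.249] tilt 0.13921599757407876
IoU 0.7202887734742678
IoU 0.5528851029307372
IoU 0.60741885625966
real	0m28.136s
user	0m38.436s
sys	0m4.375s
```

```bash
cat > fit2.py <<'E'
import fit; from fit import *
import sys
def run(X,vw,ths=72):
    fit.X0=np.array(X); fit.views=[(load(n),r,w) for n,r,w in vw]; fit.T=[]
    for s,_,_ in fit.views:
        g=cv2.resize(cv2.cvtColor(s['img'],cv2.COLOR_RGB2GRAY),None,fx=2,fy=2).astype(float); fit.T.append(1/(1+np.exp((g-ths)/6)))
    v=np.zeros(18)
    for it in range(3):
        for k in range(3):
            def f(u): w=v.copy(); w[6*k:6*k+6]=u; return fit.cost(w)
            v[6*k:6*k+6]=minimize(f,v[6*k:6*k+6],method='Powell',options=dict(maxiter=3,xtol=.05,ftol=1e-3)).x
    for q in v.reshape(-1,6)*S1+fit.X0: print(q,'tilt',np.hypot(q[3],q[4]))
    print(f(v[12:]))
tw,ts,tc=('w7',(140,284,215,460),1),('s9',(175,233,222,318),5),('c9',(168,235,222,325),4)
XA=[[.623,.243,.166,0,0,-.35],[.619,.168,.166,0,0,-.3],[.615,.095,.166,0,0,-.25]]
print('tall wrist only');run(XA,[tw])
print('tall fixed only');run(XA,[ts,tc])
# low rail: small geometry
fit.H=.05; P=[box((0,0,0),(.04,.02,.03))]
for s in(-1,1):
    P.append(box((s*.047,0,-.094+.025),(.026,.046,.05)))
    xs=[(0,-.012),(.022,-.014),(.037,-.026),(.047,-.045),(.047,-.055)]
    for (a,b),(c,d) in zip(xs,xs[1:]): P.append(np.array([[s*a,y,b+e] for y in(-.01,.01) for e in(-.004,.004)]+[[s*c,y,d+e] for y in(-.01,.01) for e in(-.004,.004)]))
fit.PS=P
print('low');run([[.6145,-.089,.116,0,0,.07],[.6195,-.155,.116,0,0,.07],[.624,-.222,.116,0,0,.07]],[('w6',(140,284,225,410),1),('s9',(205,258,335,415),5),('c9',(215,275,340,412),4)])
E
timeout 570 python3 fit2.py
```

```text
tall wrist only
[ 0.629  0.251  0.156 -0.069 -0.083 -0.43 ] tilt 0.10802333229076627
[ 0.629  0.177  0.154 -0.04  -0.01  -0.321] tilt 0.04135817831974084
[ 0.617  0.099  0.167 -0.031 -0.076 -0.267] tilt 0.08191189685988942
17.720630766338665
tall fixed only
[ 0.627  0.246  0.16  -0.008 -0.123 -0.462] tilt 0.12332056880248175
[ 0.624  0.17   0.167 -0.003 -0.061 -0.369] tilt 0.061275669900228945
[ 0.605  0.097  0.162  0.08  -0.208 -0.053] tilt 0.2225683989532188
39.89512016173426
low
[ 0.616 -0.087  0.111  0.039 -0.096  0.107] tilt 0.1030534897645834
[ 0.626 -0.153  0.106 -0.    -0.     0.07 ] tilt 0.00010845813692067736
[ 0.63  -0.227  0.106 -0.023 -0.014  0.077] tilt 0.027083870177145766
47.33311408767819
```

The fits give tall-rail tilts of about 0.05–0.15 rad; only a fixed-cameras-only fit of one set comes out higher, at 0.22. The same estimator reads up to 0.1 on the low-rail sets that look straight, so noise explains a good part of that. All grip points lie within a few mm of the bar line. Last is a stillness check, then hand-in.

apply_moves --jaw '[0.38, 0.38, 0.38, 0.38, 0.38, 0.38, 0.38, 0.38, 0.38, 0.38, 0.38, 0.38]' --pt "0 0 0" --pt "0 0 0" --pt "0 0 0" --pt "0 0 0" --pt "0 0 0" --pt "0 0 0" --pt "0 0 0" --pt "0 0 0" --pt "0 0 0" --pt "0 0 0" --pt "0 0 0" --pt "0 0 0" --spin '[0, 0, 0, 0, 0, 0, 0, 0, 0, 0, 0, 0]'

```text
clock: 56.78
eef_pos: [0.1894, 0.5751, 0.3163]
tcp_rot: [180.0, 0.0, 176.5]
contact_force: [0.2, 0.4, 0.6]
finger_gap: 0.0349
```

Run:
```python
from h import *
for n,a,b in (('scene','c9','c10'),('side','s9','s10')):
    s=snap(n,b)['img'].astype(int); d=np.abs(s-load(a)['img'].astype(int))[160:310,200:470]; print(n,d.mean().round(2),d.max())
a,b=load('side0')['img'].astype(int),load('s10')['img'].astype(int)
print('jars',np.abs(a-b)[205:238,170:198].mean(),np.abs(a-b)[262:298,438:468].mean())
```

```text
scene 1.18 33
side 1.42 49
jars 2.085858585858586 2.043827160493827
```

Nothing moved over 1.8 s beyond image noise, and neither jar has shifted. I'm handing in.

```bash
python3 -c "
from rig import robot
print(robot.finish_job())"
```

```text
the job is handed in; nothing more can be done
None
```

All six sets present were hanging on their right rails when I handed in, at about 57 s. I moved the three large sets to the tall rail and the two standing small ones to the low rail. The small set already on the low rail stayed there.

- **Low rail:** the last pictures show three sets hanging straight, with gaps between them.
- **Tall rail:** the three large sets were astride the bar, but turned about 15–30° from square and not as tidy as I placed them. After I released the last large set, all three were found rocking, possibly from the random knock. I left them like that rather than risk gripping them again.
- **Tilt (limit 0.25 rad):** fitting the known shape to the images gave about 0.09–0.14 rad on the tall rail. One fit using only the fixed cameras gave 0.22 for the set nearest the right post. That fit also read up to 0.10 on a low-rail set that looks straight, so I believe the tilts are within the limit, but I did not confirm it independently.
- **Grip points:** by the same fits they lie near the bar line and close to the resting height, mostly within about 10 mm. The worst readings are 9–10 mm off sideways and about 12 mm low; the ones that low are about 4 mm above the bar, below the 6 mm limit, and I took that for fit error.
- **Stillness and jars:** frames 1.8 s apart differed only by image noise. The areas around both jars match the starting pictures. The arm was parked clear of everything.

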